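# Power up the data logger in order

### The arm

A 6-joint arm with a two-finger parallel gripper is mounted at the origin on a cart in front of the work surface, level with it; the furniture and walls round the work are solid. World frame = base frame: x ahead of the robot, y to its left, z up, the work surface at z = 0. Lengths are in mm, angles in rad, forces in N, time in s.
With the tool pointing down it reaches from about 300 to 775 mm from the base axis. Payload 14.6 kg.
Tool frame: the origin (TCP) lies between the finger pads; the fingertips stand env.tip_reach ahead of it and the grasp point (between the pads) lies 5 mm behind it (env.tip_reach is the distance from the TCP to the fingertips, in mm); z points along the fingers, y is the line along which they close (so a half turn about z gives the same grasp; the last joint's range is limited). The gripper opens to 94 mm and grips with 3 to 60 N. Pads are 16 mm wide; open, the fingers measure 119 mm over their backs; the gripper's body (75 mm by 177 mm) begins 78 mm behind the grasp point.
Start: joints at [-1.319, 0.3, 1.521, -0, 1.321, -0.067], TCP at [172.378, -522.279, 219.446] pointing down, gripper open.
Joint ranges: [-3.03, 3.03], [-0.79, 2.21], [0.23, 2.52], [-1.04, 4.18], [0, 3.07], [-2.55, 2.55]. Speed limits (rad/s): [2.22, 2.22, 2.57, 3.14, 3.14, 3.14].

### API

Orientations are given as a unit quaternion [x, y, z, w].
In Python, from bench import env gives the robot as it stands. The module is installed in compiled form; this text tells all that it offers.
- The arm moves only by the tool jog_arm, never from a script. Its argument "steps" is a list of rows, each an object with "delta_pos": the shift along the tool's x, y, z in cm, a list of three; "yaw": the turn about the tool's z in rad. A call has 1 to 12 rows; each row is the pose to reach, as a shift and turn from the pose commanded when the call began, along the tool's axes at that moment; what a row does not reach only later rows make up. A row lasts 1/10 s, in which the tool goes at most 50 mm and 8.59 degrees, less where a joint would pass 70% of its speed; a pose out of reach is approached as far as the arm can. A call with a gripper value outside its range is refused whole. "claw" is the gripper's target within -1 to 1 (shut at 1, half-way at 0, fully open at -1), set as the call begins (left out, the last holds). The fingers move at their own pace and stop on an object; "newtons" is the grip in N (left out, the last holds). Time passes only in rows, so rows that repeat a pose let the fingers close. It gives the time, the measured TCP pose, the force, the opening and the grip force at its end, in the units of the state.
- env.state(): the state, without advancing time (a new reading comes with each control period).
- env.camera(name): name is "scene" or "side" or "wrist"; returns the picture (384x512x3 uint8, blue, green, red); there is no depth.
- env.calibration(name): a dict with "fx", "fy", "cx", "cy" (pixels), "distortion" ([k1, k2, p1, p2, k3] as OpenCV has them; the pictures are not rectified), "origin" and "attitude" of the camera in the world. Camera axes: x right, y up, looking along -z (the intrinsics and any distortion apply to the point x, -y, -z); pixel columns grow to the right and rows downward; lengths in mm; the calibration is good to about 2 mm. A picture is of the moment at which its call begins: read the wrist's pose just before it. calibration takes no time and is no camera call; for the wrist camera it gives the pose at the moment of the call.
- env.hand_in(): hands the job in; it is judged then, once.
Trained networks look in the newest picture that a camera, given by its name, has taken for a name from the list of things; names that differ only in an ending like _2 or _b are one class to them, and where a whole thing is asked for, a point or a joint stands for the part that bears it (a point fixed in the world has none). Each returns a list of dicts, best first, with "score" (0 to 1); they miss things now and then, are a little off and sometimes report something else, mostly with a low value. They report only what shows in the picture. A call takes as long as a camera call.
- env.search_frame(camera, thing): "location" ([column, row] as shares, 0 to 1, of the picture: columns of its width, rows of its height, amid what is visible of it).
- env.masks_of(camera, thing): "mask" (384x512 bool, what is visible of it) and "location" ([column, row] as shares, 0 to 1, of the picture: columns of its width, rows of its height, amid what is visible of it).
- env.mark_of(camera, thing): "location" ([column, row] as shares, 0 to 1, of the picture: columns of its width, rows of its height: a listed point, or the origin of a listed thing).
The state is a dict: "t": time; "q": joint angles; "joint_vel": joint speeds; "joint_efforts": joint torques, N m; "tool_pos": TCP position; "eef_rot": TCP orientation; "ft_force": force on the tool from outside, world axes, zero at the start; "wrist_torque": the same for the moment, N m; "gripper_width": finger opening in mm; "gripper_force": force on a finger pad.
Only numpy, scipy, OpenCV 4.12 (cv2) and the standard library are available. Lean on these libraries where they do the work, as an engineer would, in place of code of your own. Each camera call takes 0.05 s, during which the arm holds its last target. There are 200 camera calls.

### The job

Start the data logger. On the grey power block, first switch the big master rocker on by pressing its raised far end right down, then press fully down the one outlet key in front of the outlet that has the box-shaped mains adapter in it, and last press the round key on the data logger fully down. Only press: do not lift or shove the logger, leave all other keys and the things standing around alone, and take the arm clear at the end.

Things in the scene. Friction and masses are not known exactly. Their poses are not given: they have to be found in the camera images.
- block: grey power block screwed to the desk, 110 (x) x 260 (y) x 40 mm high; origin under its centre, z up. At its +y end, at (0, 94) mm, is the master rocker; then three outlets in a row at x = +26, y = +30, -32, -94 mm, each with its own rectangular key in front of it at x = -34 mm and the same y
- master (a joint): the master rocker, 50 (x) x 28 (y) mm, pivot at the middle across the block; 0 = off (the far, +x, end stands raised, its top up to 14 mm above the block), 0.4 rad = on (the far end pressed down, its top still 4 mm above the block). No spring: it stays where it is put; pressing the far end takes about 4 N
- master_end (a point): the point to press on the top of the rocker's far end, 16 mm from the pivot; it sinks about 6 mm on the way from off to on
- key1 (a joint): the rectangular outlet key nearest the rocker (28 x 30 mm), belonging to outlet1; 0 = off (up, top 10 mm above the block), 0.006 m = fully pressed (top 4 mm above the block). No spring: it stays where it is pushed; about 3.5 N moves it
- key1_top (a point): centre of the top of key1
- outlet1 (a point): centre of outlet1 on the block's top, 60 mm behind (+x of) the centre of key1
- key2 (a joint): the rectangular outlet key in the middle (28 x 30 mm), belonging to outlet2; 0 = off (up, top 10 mm above the block), 0.006 m = fully pressed (top 4 mm above the block). No spring: it stays where it is pushed; about 3.5 N moves it
- key2_top (a point): centre of the top of key2
- outlet2 (a point): centre of outlet2 on the block's top, 60 mm behind (+x of) the centre of key2
- key3 (a joint): the rectangular outlet key farthest from the rocker (28 x 30 mm), belonging to outlet3; 0 = off (up, top 10 mm above the block), 0.006 m = fully pressed (top 4 mm above the block). No spring: it stays where it is pushed; about 3.5 N moves it
- key3_top (a point): centre of the top of key3
- outlet3 (a point): centre of outlet3 on the block's top, 60 mm behind (+x of) the centre of key3
- adapter: white box-shaped plug-in mains adapter, 38 x 40 mm, 42 mm tall, fixed in one of the three outlets (the other two carry flat round covers 36 mm across, 10 mm high); origin at the centre of its underside
- logger: grey data logger lying loose on the desk, 62 (x) x 150 (y) x 32 mm high, 0.6 kg; origin under its centre, z up; small screen in the middle of its top, a round key at (0, +50) mm and a small square key at (0, -50) mm
- start_key (a joint): the logger's round start key, 30 mm across; 0 = up (top 10 mm above the logger), 0.006 m = fully pressed (top 4 mm above the logger). No spring: it stays where it is pushed; about 3.5 N moves it
- start_key_top (a point): centre of the top of the round start key
- small_key (a joint): the logger's small square key, 14 x 14 mm, to be left alone; 0 = up (top 7 mm above the logger), 0.004 m = pressed; it stays where it is pushed
- mouse: bystander, loose, to be left alone: black computer mouse, 103 x 58 x 36 mm; origin at the centre of its underside
- vial: bystander, loose, to be left alone: small sample vial, 21 mm across, 46 mm tall; origin at the centre of its underside
- crucible: bystander, loose, to be left alone: small white crucible, 40 mm across, 35 mm tall; origin at the centre of its underside
- beaker: bystander, loose, to be left alone: glass beaker, 71 x 76 x 90 mm; origin at the centre of its underside
- bottle: bystander, loose, to be left alone: brown bottle, 67 mm across, 150 mm tall; origin at the centre of its underside
- tape_roll: bystander, loose, to be left alone: roll of clear tape lying flat, 52 mm across, 18 mm tall; origin at the centre of its underside
- weight: bystander, loose, to be left alone: brass knob weight, 29 mm across, 46 mm tall; origin at the centre of its underside

How it is judged (in metres and radians):
On the way, in this order (a step that is already met when the one before it is completed fails the run):
1. the master rocker is on (value of joint master above 0.32 rad), for 0.1 s.
2. the key of the adapter's outlet is down (((horizontal distance between adapter and outlet1 below 0.02 m and value of joint key1 above 0.0045 m) or (horizontal distance between adapter and outlet2 below 0.02 m and value of joint key2 above 0.0045 m) or (horizontal distance between adapter and outlet3 below 0.02 m and value of joint key3 above 0.0045 m))), for 0.1 s.
3. the logger's round key is down (value of joint start_key above 0.0045 m), for 0.1 s.
At the end, for the whole second after the job is handed in: Rocker on (over 0.32 of 0.4 rad); the adapter's outlet key and the round key down (over 4.5 of 6 mm); other outlet keys (under 2 mm) and the small square key (under 1.5 mm) up; logger flat, still and within 30 mm of its start (value of joint master above 0.32 rad and ((horizontal distance between adapter and outlet1 below 0.02 m and value of joint key1 above 0.0045 m) or (horizontal distance between adapter and outlet2 below 0.02 m and value of joint key2 above 0.0045 m) or (horizontal distance between adapter and outlet3 below 0.02 m and value of joint key3 above 0.0045 m)) and value of joint start_key above 0.0045 m and not ((not (horizontal distance between adapter and outlet1 below 0.02 m) and value of joint key1 above 0.002 m) or (not (horizontal distance between adapter and outlet2 below 0.02 m) and value of joint key2 above 0.002 m) or (not (horizontal distance between adapter and outlet3 below 0.02 m) and value of joint key3 above 0.002 m)) and value of joint small_key below 0.0015 m and distance of logger from where it was at the start of the episode below 0.03 m and angle between logger's own z axis and vertical below 0.05 rad and linear speed of logger below 0.01 m/s); the robot touches nothing.
It fails at once if the key of an outlet without the adapter is pressed ((not (horizontal distance between adapter and outlet1 below 0.02 m) and value of joint key1 above 0.003 m) or (not (horizontal distance between adapter and outlet2 below 0.02 m) and value of joint key2 above 0.003 m) or (not (horizontal distance between adapter and outlet3 below 0.02 m) and value of joint key3 above 0.003 m)).
It fails at once if the logger's small square key is pressed (value of joint small_key above 0.002 m).
It fails at once if the logger is shoved more than 30 mm or lifted more than 10 mm (distance of logger from where it was at the start of the episode above 0.03 m or height (world z) of logger above 0.01 m).
It fails at once if a bystander is moved more than 30 mm (distance of any of mouse, vial, crucible, beaker, bottle, tape_roll, weight from where it was at the start of the episode above 0.03 m).
It also fails if it takes over 45 s, if anything falls off the work surface, if the arm or the gripper's body presses on something with over 40 N, if the wrist force passes 120 N, or if a joint passes its speed limit or range.

## Working session

There is one attempt and no reset: what is moved stays moved. The work goes in short steps, Python scripts to look and compute and a tool call to move; the robot and the scene stay as the last step left them, time stands still between calls to the robot, and variables do not carry over. Pictures are saved under pics/ and viewed, at most 10 in all, crops included, and the job is handed in when it is done.

Besides the shell and the picture viewer there is one more tool, called after ">>>" in YAML: its name, and indented under it one key for each argument. jog_arm: Moves the arm, as the interface text tells. Its arguments: {"type":"object","properties":{"steps":{"type":"array"},"claw":{"type":"number"},"newtons":{"type":"number"}},"required":["steps"]}

```bash
mkdir -p pics; cat > h.py <<'E'
import numpy as np, cv2
from scipy.spatial.transform import Rotation as R
from bench import env
def rotm(a):
    a=np.array(a,float)
    return a if a.shape==(3,3) else R.from_quat(a).as_matrix()
def ray(cam,loc,c=None):
    c=c or env.calibration(cam)
    K=np.array([[c['fx'],0,c['cx']],[0,c['fy'],c['cy']],[0,0,1]])
    p=np.array([[[loc[0]*512,loc[1]*384]]],float)
    u=cv2.undistortPoints(p,K,np.array(c['distortion'],float))[0,0]
    return np.array(c['origin'],float), rotm(c['attitude'])@np.array([u[0],-u[1],-1.])
def onz(cam,loc,z,c=None):
    o,d=ray(cam,loc,c); return o+d*(z-o[2])/d[2]
def proj(cam,P,c=None):
    c=c or env.calibration(cam)
    q=(np.atleast_2d(P)-np.array(c['origin']))@rotm(c['attitude'])
    K=np.array([[c['fx'],0,c['cx']],[0,c['fy'],c['cy']],[0,0,1]])
    return cv2.projectPoints(q*[1,-1,-1],np.zeros(3),np.zeros(3),K,np.array(c['distortion'],float))[0][:,0]
E
python3 - <<'E'
from h import *
print(env.state(),env.tip_reach)
Z=dict(master_end=52,key1_top=50,key2_top=50,key3_top=50,outlet1=40,outlet2=40,outlet3=40,adapter=40,block=0,logger=0,start_key_top=42,mouse=0,bottle=0,beaker=0,vial=0,crucible=0,tape_roll=0,weight=0)
ims=[]
for c in ['scene','side']:
    im=env.camera(c); ims.append(im); print(c,env.calibration(c))
    for n,z in Z.items():
        r=env.mark_of(c,n)
        print(n,[(round(x['score'],2),np.round(np.array(x['location'])*[512,384]),onz(c,x['location'],z).round()[:2]) for x in r[:2]])
    cv2.imwrite(f'pics/{c}0.png',im)
E
```

```text
{'t': 0.0, 'q': array([-1.31860740e+00,  3.00477884e-01,  1.52159201e+00,  1.80827306e-05,
        1.32068973e+00, -6.65992817e-02]), 'joint_vel': array([ 9.25489250e-04,  5.17185315e-05,  7.22334987e-04,  9.06186343e-05,
       -2.30125045e-04, -7.78058989e-04]), 'joint_efforts': array([ 4.41792190e-04, -5.31808448e+01, -3.52732301e+01,  7.09131989e-02,
        2.44293694e-02, -1.08625734e-04]), 'tool_pos': array([ 172.31855393, -522.04695234,  218.87797366]), 'eef_rot': array([ 9.87323820e-01,  1.58717780e-01, -4.53457599e-05, -5.81787382e-04]), 'ft_force': array([0.3303631 , 0.09404039, 0.23213002]), 'wrist_torque': array([-0.00916608,  0.03714296,  0.02039565]), 'gripper_force': 0.0, 'gripper_width': 94.1710892425743} 14.0
scene {'fx': 438.50876387412296, 'fy': 438.50876387412296, 'cx': 258.93458609423857, 'cy': 194.88031470383044, 'distortion': array([-0.09866728,  0.        ,  0.        ,  0.        ,  0.        ]), 'origin': array([ -54.30709042,  304.91876909, 1258.62696116]), 'attitude': array([-0.14326193,  0.21935055,  0.82153861, -0.50639477])}
master_end [(0.48, array([3
[... 1987 characters left out ...]
ray([358., 211.]), array([ 475., -300.]))]
adapter [(0.66, array([363., 214.]), array([ 459., -311.]))]
block [(0.78, array([356., 228.]), array([ 444., -294.])), (0.38, array([165., 182.]), array([708., 326.]))]
logger [(0.91, array([157., 233.]), array([380., 276.]))]
start_key_top [(0.47, array([137., 221.]), array([375., 326.]))]
mouse [(0.25, array([138., 222.]), array([438., 348.]))]
bottle [(0.58, array([165., 180.]), array([722., 331.]))]
beaker []
vial [(0.62, array([344., 218.]), array([ 500., -265.])), (0.4, array([128., 216.]), array([470., 388.]))]
crucible [(0.68, array([142., 197.]), array([590., 376.]))]
tape_roll []
weight [(0.43, array([321., 211.]), array([ 536., -197.]))]
```

View pics/scene0.png

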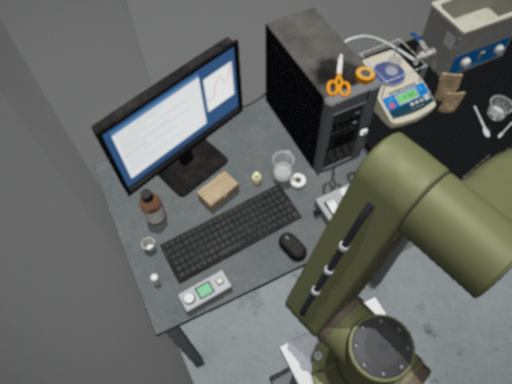

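View pics/side0.png

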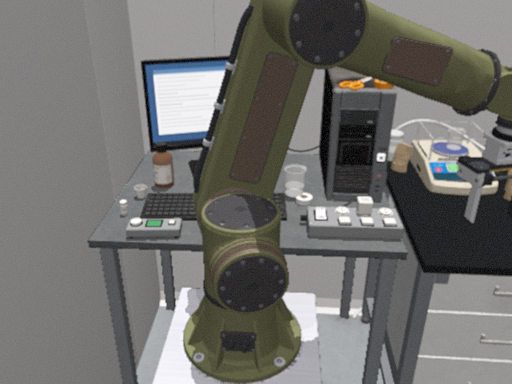

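Adapter sits in the middle outlet: side view pixel (365,206), with flat covers at (343,212) and (386,211). So key2 at (366,219) is the one to press. The logger is at (155,228), with its round key at (137,222). Next I bring the wrist camera over the block.

>>> jog_arm:
  steps:
    - {"delta_pos":[0,0,-4],"yaw":0}
    - {"delta_pos":[4,-2,-7],"yaw":0.1}
    - {"delta_pos":[8,-4,-8],"yaw":0.2}
    - {"delta_pos":[12,-6,-8],"yaw":0.32}
    - {"delta_pos":[16,-8,-8],"yaw":0.32}
    - {"delta_pos":[20,-10,-8],"yaw":0.32}
    - {"delta_pos":[24,-12,-8],"yaw":0.32}
    - {"delta_pos":[26,-15,-8],"yaw":0.32}
    - {"delta_pos":[26,-15,-8],"yaw":0.32}
    - {"delta_pos":[26,-15,-8],"yaw":0.32}
    - {"delta_pos":[26,-15,-8],"yaw":0.32}
  claw: 1
  newtons: 20

```text
t: 3.0
tool_pos: [372.0, -299.0, 299.5]
eef_rot: [1.0, -0.001, -0.0, 0.0]
ft_force: [0.4, 0.8, 0.3]
gripper_width: 9.0
gripper_force: 0.0
```

```bash
cat > look.py <<'E'
from h import *
import sys
Z=dict(master_end=52,key1_top=50,key2_top=50,key3_top=50,outlet1=40,outlet2=40,outlet3=40,adapter=40,block=0,logger=0,start_key_top=42,small_key=35)
s=env.state(); print(s['t'],s['tool_pos'].round(1),s['eef_rot'].round(4),s['ft_force'].round(1),s['gripper_width'].round(1))
c=env.calibration('wrist'); im=env.camera('wrist'); cv2.imwrite(f'pics/{sys.argv[1]}.png',im)
for n in sys.argv[2:]:
    for x in env.mark_of('wrist',n)[:3]:
        print(n,round(x['score'],2),np.round(np.array(x['location'])*[512,384]),onz('wrist',x['location'],Z[n],c).round(1)[:2])
E
python3 look.py w1 master_end key1_top key2_top key3_top outlet1 adapter block
```

```text
Traceback (most recent call last):
  File "look.py", line 4, in <module>
    s=env.state(); print(s['t'],s['tool_pos'].round(1),s['eef_rot'].round(4),s['ft_force'].round(1),s['gripper_width'].round(1))
                                                                                                    ^^^^^^^^^^^^^^^^^^^^^^^^
AttributeError: 'float' object has no attribute 'round'
```

```bash
sed -i "s/,s\['gripper_width'\].round(1)/,s['gripper_width']/" look.py
python3 look.py w1 master_end key1_top key2_top key3_top outlet1 adapter block
```

```text
3.0 [ 372.  -299.   299.5] [ 1.e+00 -9.e-04 -0.e+00  1.e-04] [0.4 0.8 0.3] 8.990067586752131
master_end 0.89 [167.  96.] [ 460.7 -188.5]
key1_top 0.92 [219. 132.] [ 416.1 -252.7]
key1_top 0.28 [170.  98.] [ 458.6 -191.8]
key2_top 0.55 [269. 138.] [ 408.8 -317.1]
key3_top 0.82 [311. 136.] [ 410.8 -371.5]
outlet1 0.85 [218.  88.] [ 471.3 -251.8]
outlet1 0.71 [315.  84.] [ 475.8 -375.5]
outlet1 0.57 [269.  85.] [ 474.8 -316.2]
adapter 0.76 [268.  84.] [ 475.6 -315.4]
block 0.92 [247. 108.] [ 447.3 -286.7]
```

View pics/w1.png

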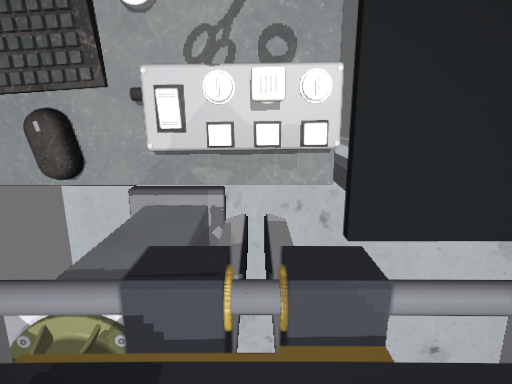

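The wrist view shows the rocker at (168,108), keys at (220,134), (268,133) and (315,133), and the adapter at (268,84) in the middle outlet. Next I check the height and position of the tower and scissors, and fit the block pose.

```bash
python3 - <<'E'
from h import *
def tri(*obs):
    A=np.zeros((3,3));b=np.zeros(3)
    for c,p in obs:
        o,d=ray(c,np.array(p)/[512,384]); d/=np.linalg.norm(d); M=np.eye(3)-np.outer(d,d); A+=M;b+=M@o
    return np.linalg.solve(A,b).round()
print('handle',tri(('scene',(366,74)),('side',(382,84))))
print('tower foot L/R',onz('side',(331/512,193/384),0),onz('side',(391/512,200/384),0))
print('tower top-front L/R vertical from foot', tri(('scene',(316,166)),('side',(331,193))))
print('wrist cam',env.calibration('wrist')['origin'], onz('wrist',(277/512,43/384),0))
# block fit
loc=np.array([[16,94],[-34,30],[-34,-32],[-34,-94],[26,30],[26,-94],[0,0]])
w=np.array([[460.7,-188.5],[416.1,-252.7],[408.8,-317.1],[410.8,-371.5],[471.3,-251.8],[475.8,-375.5],[447.3,-286.7]])
def fit(l,w):
    lc,wc=l-l.mean(0),w-w.mean(0)
    th=np.arctan2((lc[:,0]*wc[:,1]-lc[:,1]*wc[:,0]).sum(),(lc*wc).sum()); r=np.array([[np.cos(th),-np.sin(th)],[np.sin(th),np.cos(th)]])
    return th,r,w.mean(0)-r@l.mean(0)
th,r,t=fit(loc,w); print(th,t); print((w-(loc@r.T+t)).round(1))
# corners of block top in picture
px=[(142,67),(341,64),(149,149),(333,149)]
cw=np.array([onz('wrist',np.array(p)/[512,384],40)[:2] for p in px]); print(cw.round())
for n in [(16,94),(-34,-32)]: print(n,(r@n+t).round(1))
E
```

```text
handle [ 630. -356.  374.]
tower foot L/R [ 659.51486031 -238.57308263    0.        ] [ 623.06808867 -425.76169098    0.        ]
tower top-front L/R vertical from foot [ 617. -231.   20.]
wrist cam [ 438.68702286 -299.18412822  464.63009173] [ 532.00158739 -328.13219491    0.        ]
0.0031214329988363816 [ 446.37054573 -282.52774185]
[[-1.4 -0. ]
 [ 3.8 -0.1]
 [-3.7 -2.5]
 [-1.9  5.1]
 [-1.   0.6]
 [ 3.1  0.9]
 [ 0.9 -4.2]]
[[ 496. -156.]
 [ 499. -406.]
 [ 393. -157.]
 [ 393. -402.]]
(16, 94) [ 462.1 -188.5]
(-34, -32) [ 412.5 -314.6]
```

>>> jog_arm:
  steps:
    - {"delta_pos":[2.5,-3,4],"yaw":0}
    - {"delta_pos":[5,-6,7.5],"yaw":0}
    - {"delta_pos":[7.5,-9,10.5],"yaw":0}
    - {"delta_pos":[9,-11,14],"yaw":0}
    - {"delta_pos":[9,-11,18],"yaw":0}
    - {"delta_pos":[9,-11,21.5],"yaw":0}
    - {"delta_pos":[9,-11,21.5],"yaw":0}
    - {"delta_pos":[9,-11,21.5],"yaw":0}

```text
t: 4.2
tool_pos: [462.7, -188.7, 85.3]
eef_rot: [1.0, -0.001, -0.0, -0.0]
ft_force: [-0.4, -0.2, -0.0]
gripper_width: 0.7
gripper_force: 0.0
```

```bash
python3 look.py w2 master_end
```

```text
4.2 [ 462.7 -188.7   85.3] [ 1.e+00 -7.e-04 -0.e+00 -0.e+00] [-0.4 -0.2 -0. ] 0.6604092690894695
master_end 0.88 [253. 220.] [ 461.4 -187.3]
```

View pics/w2.png

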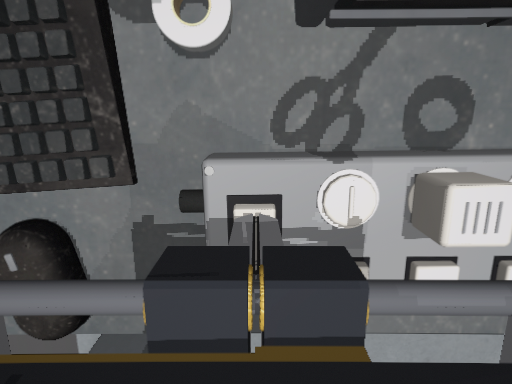

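The closed fingers (255,220) are centred on the rocker's far end (255,210), so I press.

>>> jog_arm:
  steps:
    - {"delta_pos":[0,0,1],"yaw":0}
    - {"delta_pos":[0,0,1.6],"yaw":0}
    - {"delta_pos":[0,0,2],"yaw":0}
    - {"delta_pos":[0,0,2.2],"yaw":0}
    - {"delta_pos":[0,0,2.4],"yaw":0}
    - {"delta_pos":[0,0,2.5],"yaw":0}
    - {"delta_pos":[0,0,2.5],"yaw":0}

```text
t: 5.0
tool_pos: [463.5, -188.7, 60.7]
eef_rot: [1.0, -0.001, 0.001, 0.0]
ft_force: [2.9, 2.5, 13.1]
gripper_width: 0.5
gripper_force: 6.6
```

>>> jog_arm:
  steps:
    - {"delta_pos":[0,0,0.1],"yaw":0}
    - {"delta_pos":[0,0,0.2],"yaw":0}
    - {"delta_pos":[0,0,0.2],"yaw":0}

```text
t: 5.3
tool_pos: [463.8, -188.8, 60.1]
eef_rot: [1.0, -0.001, 0.002, 0.001]
ft_force: [-4.6, 5.7, 32.9]
gripper_width: 0.7
gripper_force: 15.6
```

>>> jog_arm:
  steps:
    - {"delta_pos":[0,0,-3],"yaw":0}
    - {"delta_pos":[0,0,-6],"yaw":0}
    - {"delta_pos":[-2,3,-6.5],"yaw":0}
    - {"delta_pos":[-4,6,-6.5],"yaw":0}
    - {"delta_pos":[-5,9,-6.5],"yaw":0}
    - {"delta_pos":[-5,12.6,-5.5],"yaw":0}
    - {"delta_pos":[-5,12.6,-3],"yaw":0}
    - {"delta_pos":[-5,12.6,-3],"yaw":0}
    - {"delta_pos":[-5,12.6,-3],"yaw":0}

```text
t: 6.2
tool_pos: [412.1, -314.0, 87.5]
eef_rot: [1.0, -0.0, -0.001, -0.0]
ft_force: [0.8, 0.3, 0.1]
gripper_width: 0.5
gripper_force: 0.0
```

```bash
python3 look.py w3 key2_top key1_top adapter outlet1
```

```text
6.2 [ 412.1 -314.    87.5] [ 1.e+00 -5.e-04 -5.e-04 -5.e-04] [0.8 0.3 0.1] 0.45363558986108116
key2_top 0.79 [257. 213.] [ 414.  -315.2]
key1_top 0.58 [162. 216.] [ 411.9 -251.3]
adapter 0.86 [255. 122.] [ 473.3 -313.8]
```

View pics/w3.png

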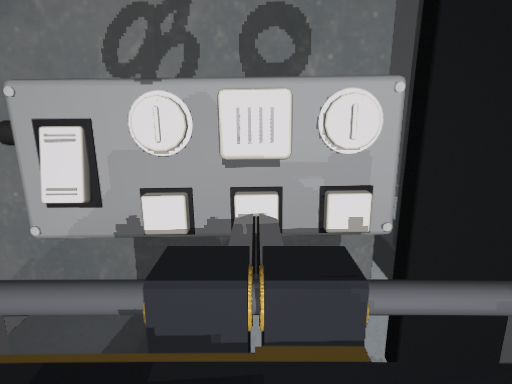

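The rocker at (62,163) looks flat (on). The fingers are centred on key2 (257,208), in front of the adapter (255,122).

>>> jog_arm:
  steps:
    - {"delta_pos":[0.1,0.1,1],"yaw":0}
    - {"delta_pos":[0.1,0.1,2],"yaw":0}
    - {"delta_pos":[0.1,0.1,2.3],"yaw":0}
    - {"delta_pos":[0.1,0.1,2.6],"yaw":0}
    - {"delta_pos":[0.1,0.1,2.8],"yaw":0}
    - {"delta_pos":[0.1,0.1,3.0],"yaw":0}
    - {"delta_pos":[0.1,0.1,3.1],"yaw":0}
    - {"delta_pos":[0.1,0.1,3.1],"yaw":0}

```text
t: 7.25
tool_pos: [413.3, -315.4, 58.0]
eef_rot: [1.0, -0.001, 0.0, 0.0]
ft_force: [-8.8, 8.2, 22.9]
gripper_width: 0.5
gripper_force: 11.8
```

>>> jog_arm:
  steps:
    - {"delta_pos":[0,0,-4],"yaw":0}
    - {"delta_pos":[0,0,-8],"yaw":0}
    - {"delta_pos":[0,0,-12],"yaw":0}
    - {"delta_pos":[-0.5,-3.5,-15],"yaw":-0.05}
    - {"delta_pos":[-1,-8,-17],"yaw":-0.1}
    - {"delta_pos":[-1.5,-12.5,-18],"yaw":-0.15}
    - {"delta_pos":[-2,-17,-19],"yaw":-0.2}
    - {"delta_pos":[-2.5,-21.5,-19],"yaw":-0.25}
    - {"delta_pos":[-3,-26,-19],"yaw":-0.3}
    - {"delta_pos":[-3.5,-30,-19],"yaw":-0.3}
    - {"delta_pos":[-4,-34,-19],"yaw":-0.3}
    - {"delta_pos":[-4,-34,-19],"yaw":-0.3}

```text
t: 8.45
tool_pos: [373.2, 27.8, 246.7]
eef_rot: [0.989, 0.151, 0.001, -0.0]
ft_force: [0.3, 0.1, 1.1]
gripper_width: 0.2
gripper_force: 0.0
```

```bash
python3 -c "
from h import *
s=env.state();print(s['q'].round(2),s['tool_pos'],R.from_quat(s['eef_rot']).as_matrix().round(3))"
```

```text
[-0.02 -0.13  1.92  0.    1.35  1.24] [373.17216951  27.83332742 246.74266881] [[ 0.954  0.299  0.001]
 [ 0.299 -0.954  0.   ]
 [ 0.001 -0.    -1.   ]]
```

>>> jog_arm:
  steps:
    - {"delta_pos":[0.5,-4,0],"yaw":-0.05}
    - {"delta_pos":[1,-8,0],"yaw":-0.1}
    - {"delta_pos":[1.5,-12,0],"yaw":-0.15}
    - {"delta_pos":[2,-16,0],"yaw":-0.2}
    - {"delta_pos":[2.5,-20,0],"yaw":-0.25}
    - {"delta_pos":[3,-24,0],"yaw":-0.3}
    - {"delta_pos":[3.3,-26.7,0],"yaw":-0.3}
    - {"delta_pos":[3.3,-26.7,0],"yaw":-0.3}
    - {"delta_pos":[3.3,-26.7,0],"yaw":-0.3}
    - {"delta_pos":[3.3,-26.7,0],"yaw":-0.3}

```text
t: 9.45
tool_pos: [327.1, 288.6, 246.5]
eef_rot: [0.956, 0.294, 0.0, 0.0]
ft_force: [-0.2, -1.2, 0.8]
gripper_width: 0.4
gripper_force: 0.0
```

```bash
python3 look.py w4 start_key_top logger small_key
```

```text
9.45 [327.1 288.6 246.5] [9.557e-01 2.944e-01 1.000e-04 1.000e-04] [-0.2 -1.2  0.8] 0.4276613484912398
start_key_top 0.65 [248. 111.] [379.6 334.7]
logger 0.68 [284. 132.] [383.8 283.3]Traceback (most recent call last):
  File "look.py", line 7, in <module>
    for x in env.mark_of('wrist',n)[:3]:
             ~~~~~~~~~~~^^^^^^^^^^^
ValueError: it knows: adapter, beaker, block, bottle, crucible, key1_top, key2_top, key3_top, logger, master_end, mouse, outlet, start_key_top, tape_roll, vial, weight
```

View pics/w4.png

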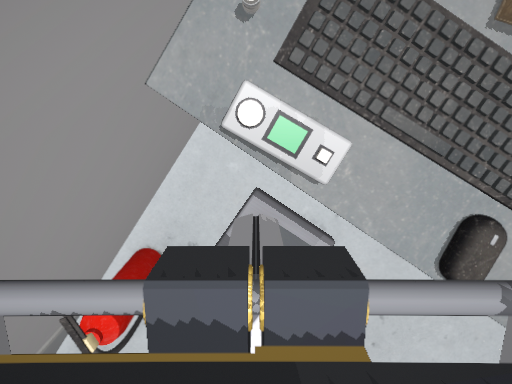

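The round key is at (250,113), the screen at (289,133) and the small key at (324,155). I hover over the round key next.

>>> jog_arm:
  steps:
    - {"delta_pos":[2,-0.2,3],"yaw":0}
    - {"delta_pos":[4,-0.4,6],"yaw":0}
    - {"delta_pos":[6,-0.6,9],"yaw":0}
    - {"delta_pos":[6.7,-0.7,12],"yaw":0}
    - {"delta_pos":[6.7,-0.7,15],"yaw":0}
    - {"delta_pos":[6.7,-0.7,16],"yaw":0}
    - {"delta_pos":[6.7,-0.7,16],"yaw":0}
    - {"delta_pos":[6.7,-0.7,16],"yaw":0}

```text
t: 10.4
tool_pos: [378.6, 333.2, 87.9]
eef_rot: [0.956, 0.295, 0.001, -0.0]
ft_force: [-0.1, 0.4, 0.3]
gripper_width: 0.3
gripper_force: 0.0
```

```bash
python3 look.py w5 start_key_top
```

```text
10.4 [378.6 333.2  87.9] [ 9.556e-01  2.948e-01  8.000e-04 -3.000e-04] [-0.1  0.4  0.3] 0.30983140988023605
start_key_top 0.63 [256. 210.] [380.  333.6]
```

View pics/w5.png

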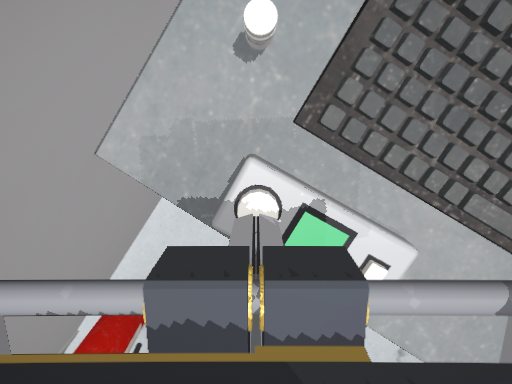

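The fingers are centred on the round key (258,207), so I press.

>>> jog_arm:
  steps:
    - {"delta_pos":[0.1,0,1.5],"yaw":0}
    - {"delta_pos":[0.1,0,2.7],"yaw":0}
    - {"delta_pos":[0.1,0,3.1],"yaw":0}
    - {"delta_pos":[0.1,0,3.4],"yaw":0}
    - {"delta_pos":[0.1,0,3.6],"yaw":0}
    - {"delta_pos":[0.1,0,3.8],"yaw":0}
    - {"delta_pos":[0.1,0,3.9],"yaw":0}
    - {"delta_pos":[0.1,0,3.9],"yaw":0}

```text
t: 11.3
tool_pos: [379.1, 333.9, 49.8]
eef_rot: [0.955, 0.295, 0.001, -0.0]
ft_force: [-10.2, -8.3, 32.0]
gripper_width: 0.1
gripper_force: 16.2
```

>>> jog_arm:
  steps:
    - {"delta_pos":[0,0,-0.5],"yaw":0}
    - {"delta_pos":[0,0,-3],"yaw":0}
    - {"delta_pos":[0,0,-7],"yaw":0}
    - {"delta_pos":[0,0,-11],"yaw":0}
    - {"delta_pos":[-3,0,-15],"yaw":0}
    - {"delta_pos":[-6,0,-18],"yaw":0}
    - {"delta_pos":[-6,0,-20],"yaw":0}
    - {"delta_pos":[-6,0,-20],"yaw":0}
    - {"delta_pos":[-6,0,-20],"yaw":0}

```text
t: 12.2
tool_pos: [329.4, 299.9, 247.1]
eef_rot: [0.956, 0.295, 0.0, -0.0]
ft_force: [-0.2, -0.6, -0.9]
gripper_width: 0.6
gripper_force: 0.0
```

```bash
python3 look.py w6 logger start_key_top; python3 - <<'E'
from h import *
a=cv2.imread('pics/w6.png'); b=env.camera('side')
cv2.imwrite('pics/end.png',np.hstack([cv2.resize(a[20:210,130:400],(400,281)),cv2.resize(b[180:250,290:410],(400,281))]))
E
```

```text
12.2 [329.4 299.9 247.1] [ 9.555e-01  2.949e-01  2.000e-04 -1.000e-04] [-0.2 -0.6 -0.9] 0.5606693768745897
logger 0.69 [290. 138.] [384.6 283.7]
start_key_top 0.91 [255. 116.] [382.  336.9]
```

View pics/end.png

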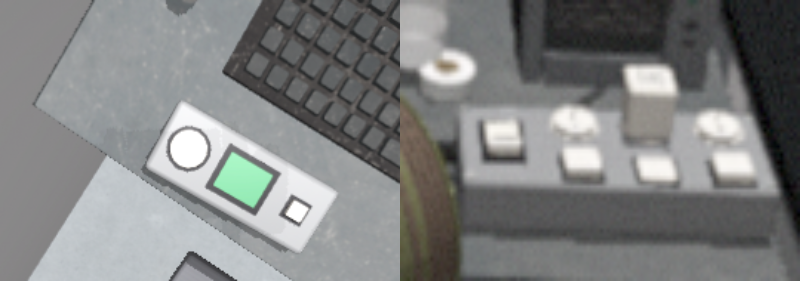

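The logger hasn't moved. The middle key (657,167) sits lower than its neighbours, and the rocker (502,138) now has its near end raised. The arm is clear.

```bash
python3 -c "
from bench import env
print(env.hand_in())"
```

```text
the job is handed in; nothing more can be done
None
```

I switched the master rocker on, then pressed key2 (the adapter is in the middle outlet) and the logger's round start key fully down. The arm was clear and the job was handed in at about 12 s; the hand-in returned no verdict.

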